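Kit the parts for a scooter front-wheel rebuild

ROBOT

A 6-joint arm with a two-finger parallel gripper is mounted at the origin on the work surface. World frame = base frame: x ahead of the robot, y to its left, z up, the work surface at z = 0. Lengths are in m, angles in rad, forces in N, time in s.
With the tool pointing down it reaches from about 0.325 to 0.775 m from the base axis. Payload 5.5 kg.
Tool frame: the origin (TCP) lies at the very end of the fingers, on their centre line; the grasp point (between the pads) lies r.tcp_to_grasp behind it (r.tcp_to_grasp is the distance from the TCP to the grasp point, in m); z points along the fingers, y is the line along which they close (so a half turn about z gives the same grasp; the last joint's range is limited). The gripper opens to 85 mm and grips with 20 to 120 N. Pads are 22 mm wide; open, the fingers measure 114 mm over their backs; the gripper's body (76 mm by 85 mm) begins 54 mm behind the grasp point. The pads swing forward as they close: fully open they stand 13 mm farther back than shut.
Start: joints at [1.152, 0.091, 1.231, -0, 1.82, -0.057], TCP at [0.212, 0.561, 0.231] pointing down, gripper open.
Joint ranges: [-2.87, 2.87], [-0.86, 2.18], [0.17, 2.46], [-1.51, 4.65], [0.06, 2.69], [-2.65, 2.65]. Speed limits (rad/s): [2.57, 2.57, 3.01, 3.14, 3.14, 3.14].

INTERFACE

Orientations are given as a rotation vector (axis times angle).
In Python, from plant import status, get_image, job, r gives the robot as it stands. The module is installed in compiled form; this text tells all that it offers.
- The arm moves only by the tool carry_out, never from a script. Its argument "targets" is a list of rows, each a list of 6 numbers: the shift along the world's x, y, z in mm, then the turn, a rotation vector about the world's x, y, z in units of 6 degrees (1.0 is 6 degrees). A call has 1 to 12 rows; each row shifts and turns the commanded pose from where the row before left it; what a row does not reach is not made up. A row lasts 1/10 s, in which the tool goes at most 50 mm and 8.59 degrees, less where a joint would pass 70% of its speed; a pose out of reach is approached as far as the arm can. A call is refused whole if a number of a shift passes 50 or a number of a turn 1, either way. A call with a gripper value outside its range is refused whole. "grip" is the closure, from 0 (fully open) to 1 (shut), set as the call begins (left out, the last holds). The fingers move at their own pace and stop on an object; the grip force is fixed at half the most. Time passes only in rows, so rows that do not move let the fingers close. It gives the time, the measured TCP pose, the force and the opening at its end, in the units of the state.
- status.state(): the state, without advancing time (a new reading comes with each control period).
- get_image(name): name is "side" or "top" or "wrist"; returns a dict with "pixels" (400x640x3 uint8, blue, green, red), "camera_matrix" (3x3 intrinsics, pixels), "eye" and "attitude" of the camera in the world. Camera axes: x right, y up, looking along -z (the intrinsics and any distortion apply to the point x, -y, -z); pixel columns grow to the right and rows downward; lengths in m; the calibration is good to about 2 mm. A picture is of the moment at which its call begins. There is no depth.
- job.finish_job(): hands the job in, once; it reports no verdict.
The state is a dict: "time_s": time; "joint_pos": joint angles; "qd": joint speeds; "tau": joint torques, N m; "eef_pos": TCP position; "tool_rot": TCP orientation; "ft_force": force on the tool from outside, world axes, zero at the start; "wrist_torque": the same for the moment, N m; "width": finger opening in m.
Only numpy, scipy, OpenCV 4.12 (cv2) and the standard library are available. Lean on these libraries where they do the work, as an engineer would, in place of code of your own. Each camera call takes 0.05 s, during which the arm holds its last target. There are 200 camera calls.

TASK

Fill the blue kit tray for a scooter wheel rebuild: lay the long axle lengthwise between the posts of the cradle and roughly centred, slip the large bearing over the pin so it lies flat on its plate, set the brake caliper flat inside the rectangular pocket, and stand the spacer sleeve upright in the round socket. The short axle and the small bearing belong to another scooter: leave them where they lie.

Things in the scene. Friction and masses are not known exactly. Their poses are not given: they have to be found in the camera images.
- long_axle_c (a point): Long wheel axle, to be kitted: plain steel, 110 mm long overall, 12 mm round shank with a hexagonal 20 mm across-flats nut, 10 mm thick, near each end; lies level on the flats of its nuts. Point: its middle, 10 mm above what it lies on. x runs along the axle, z up at the start.
- short_axle_c (a point): Short wheel axle, look-alike that stays where it lies: same shank and nuts as the long one but only 70 mm long. Point: its middle, 10 mm above the bench; x along it.
- big_bearing_c (a point): Large ball bearing, to be kitted: flat steel ring lying flat, 55 mm outside, 30 mm bore, 19 mm high, dark seal on its face. Point: its centre, half-way up (9.5 mm); z is its axis.
- small_bearing_c (a point): Small ball bearing, look-alike that stays where it lies: same look as the large one but 42 mm outside, 20 mm bore, 16 mm high. Point: its centre, half-way up (8 mm).
- caliper_c (a point): Brake caliper body, to be kitted: aluminium block 50 (x) x 30 (y) x 28 (z) mm standing flat, with two dark screw heads and a black slot on top (screw heads stand 3 mm proud). Point: its centre, half-way up (14 mm).
- sleeve_c (a point): Spacer sleeve, to be kitted: steel tube standing upright, 30 mm outside, 18 mm bore, 36 mm tall. Point: its centre, half-way up (18 mm); z is its axis.
- cradle: Fixed grey plate 122 x 84 x 4 mm on the blue tray (rim 12 mm high; four plates, same heading, 130 mm apart in x, 90 in y, order varies). Origin: centre of its underside, 3 mm above the bench; x along its long side, z up; parts rest 4 mm above the origin. The cradle, for the axle: four black posts 8 (x) x 6 (y) mm, 14 mm tall above the plate, at x = +-32 and y = +-22 mm, so 38 mm apart across; axle lies along x.
- pin: Fixed grey plate 122 x 84 x 4 mm on the blue tray (rim 12 mm high; four plates, same heading, 130 mm apart in x, 90 in y, order varies). Origin: centre of its underside, 3 mm above the bench; x along its long side, z up; parts rest 4 mm above the origin. The pin plate, for the bearing: one black round-topped upright pin, 10 mm diameter, standing at the plate's centre to 31 mm above the plate's top.
- pocket: Fixed grey plate 122 x 84 x 4 mm on the blue tray (rim 12 mm high; four plates, same heading, 130 mm apart in x, 90 in y, order varies). Origin: centre of its underside, 3 mm above the bench; x along its long side, z up; parts rest 4 mm above the origin. The pocket, for the caliper: a black rectangular wall 12 mm high above the plate around an inner space of 78 (x) x 58 (y) mm, centred.
- socket: Fixed grey plate 122 x 84 x 4 mm on the blue tray (rim 12 mm high; four plates, same heading, 130 mm apart in x, 90 in y, order varies). Origin: centre of its underside, 3 mm above the bench; x along its long side, z up; parts rest 4 mm above the origin. The socket, for the sleeve: a black round wall 12 mm high above the plate, inner diameter 52 mm, centred.
Not all that is in view belongs to the job. What is shaped like the pin but pink or red is not meant.

How it is judged:
At the end, for the whole second after the job is handed in: Axle on the cradle plate, within 16 mm and 0.4 rad; bearing flat over the pin (13 mm); caliper flat in the pocket (25 mm along, 18 mm across); sleeve upright in the socket (14 mm); heights within 4 to 5 mm; all at rest; short axle and small bearing within 20 mm of their start (x of long_axle_c in the frame of cradle between -0.016 and 0.016 m and y of long_axle_c in the frame of cradle between -0.016 and 0.016 m and z of long_axle_c in the frame of cradle between 0.009 and 0.019 m and angle between the x axis of long_axle_c and the x axis of cradle, either way round below 0.4 rad and horizontal distance between big_bearing_c and pin below 0.013 m and z of big_bearing_c in the frame of pin between 0.0095 and 0.0175 m and angle between each of big_bearing_c, caliper_c, sleeve_c's own z axis and vertical below 0.15 rad and x of caliper_c in the frame of pocket between -0.025 and 0.025 m and y of caliper_c in the frame of pocket between -0.018 and 0.018 m and z of caliper_c in the frame of pocket between 0.014 and 0.022 m and horizontal distance between sleeve_c and socket below 0.014 m and z of sleeve_c in the frame of socket between 0.018 and 0.026 m and linear speed of each of long_axle, big_bearing, caliper, sleeve below 0.02 m/s and distance of each of short_axle_c, small_bearing_c from where it was at the start of the episode below 0.02 m); the robot touches nothing.
It fails at once if the short axle is disturbed (distance of short_axle_c from where it was at the start of the episode above 0.02 m).
It fails at once if the small bearing is disturbed (distance of small_bearing_c from where it was at the start of the episode above 0.02 m).
It also fails if it takes over 102 s, if anything falls off the work surface, if the arm or the gripper's body presses on something with over 40 N, if the wrist force passes 120 N, or if a joint passes its speed limit or range.

## Working session

There is one attempt and no reset: what is moved stays moved. The work goes in short steps, Python scripts to look and compute and a tool call to move; the robot and the scene stay as the last step left them, time stands still between calls to the robot, and variables do not carry over. Pictures are saved under pics/ and viewed, on a budget of 14 in all, crops included, one or two more only if the job needs it, and the job is handed in when it is done.

Besides the shell and the picture viewer there is one more tool, called after ">>>" in YAML: its name, and indented under it one key for each argument. carry_out: Moves the arm, as the interface text tells. Its arguments: {"type":"object","properties":{"targets":{"type":"array"},"grip":{"type":"number"}},"required":["targets"]}

```bash
mkdir -p pics
cat > h.py <<'E'
import numpy as np, cv2
from plant import status,get_image,job,r
from scipy.spatial.transform import Rotation as R
def att(a):
    a=np.array(a,float)
    if a.shape==(3,3): return a
    return R.from_rotvec(a).as_matrix() if a.size==3 else R.from_quat(a).as_matrix()
def ray(im,u,v):
    K=np.array(im["camera_matrix"]);d=np.linalg.solve(K,[u,v,1.]);d=att(im["attitude"])@np.array([d[0],-d[1],-d[2]])
    return np.array(im["eye"]),d
def onz(im,u,v,z):
    e,d=ray(im,u,v);return e+d*(z-e[2])/d[2]
def proj(im,p):
    c=att(im["attitude"]).T@(np.array(p)-im["eye"]);q=np.array(im["camera_matrix"])@[c[0],-c[1],-c[2]];return q[:2]/q[2]
E
python3 - <<'E'
from h import *
import pickle
for n in ("top","side"):
    im=get_image(n);cv2.imwrite(f"pics/{n}0.png",im["pixels"]);pickle.dump(im,open(n+"0.pkl","wb"))
    print(n,{k:v for k,v in im.items() if k!="pixels"})
print(status.state(),r.tcp_to_grasp)
E
```

```text
top {'camera_matrix': array([[439.50990625,   0.        , 312.73728324],
       [  0.        , 439.50990625, 200.75029413],
       [  0.        ,   0.        ,   1.        ]]), 'eye': array([0.26135806, 0.06418231, 1.12124551]), 'attitude': array([ 0.16963157, -0.19173016, -1.70979287])}
side {'camera_matrix': array([[391.74323131,   0.        , 323.12623293],
       [  0.        , 391.74323131, 197.12536846],
       [  0.        ,   0.        ,   1.        ]]), 'eye': array([ 0.39247888, -1.05989688,  0.66379548]), 'attitude': array([ 1.07675812, -0.02203025, -0.08956847])}
{'time_s': 0.1, 'joint_pos': array([ 1.15228948e+00,  9.17978803e-02,  1.23177420e+00,  1.68146151e-05,
        1.81980254e+00, -5.66945873e-02]), 'qd': array([-0.00010488, -0.00148436, -0.00265176, -0.0002007 ,  0.00099855,
       -0.00055503]), 'tau': array([ 3.12825439e-03, -4.60214853e+01, -4.19223583e+01, -5.16825878e-05,
        1.05669379e-02, -1.91236688e-05]), 'eef_pos': array([0.21227162, 0.56092359, 0.23025044]), 'tool_rot': array([-5.65153559e-01, -3.08989706e+00,  2.71407793e-03]), 'ft_force': array([ 0.17139413, -0.20583028, -0.73649591]), 'wrist_torque': array([-0.05080382,  0.006217  ,  0.00181692]), 'width': 0.0857704542903438} 0.0187
```

View pics/top0.png

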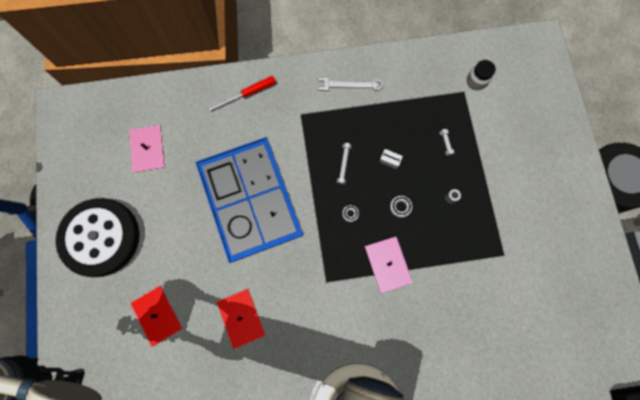

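View pics/side0.png

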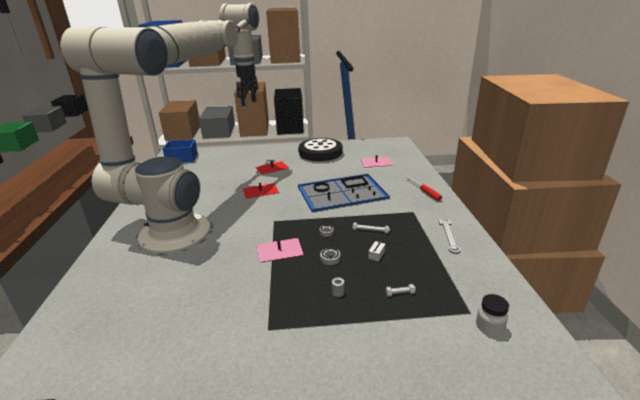

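Top view: long axle (344,163) against short axle (447,141), wrench and screwdriver. Large bearing (401,206) against small (350,213). Caliper (391,158). Sleeve (454,195) against the jar (483,72). The pin plate on the blue tray (273,213) against the pink and red look-alike plates (146,147), (388,263), (155,315), (240,318). Tray: pocket (223,181), cradle (257,170), socket (240,226).

Run:
```python
from h import *
import pickle
im=pickle.load(open("top0.pkl","rb"));s=pickle.load(open("side0.pkl","rb"))
a=im["pixels"];b=s["pixels"]
def blobs(p,mask,amin,z,im):
    n,l,st,c=cv2.connectedComponentsWithStats(mask.astype(np.uint8))
    for i in range(1,n):
        if st[i,4]<amin: continue
        pts=np.argwhere(l==i)[:,::-1].astype(np.float32)
        (cx,cy),(w,h),an=cv2.minAreaRect(pts)
        W=np.array([onz(im,u,v,z) for u,v in pts])[:,:2];(wx,wy),ws,wa=cv2.minAreaRect((W*1000).astype(np.float32))
        print(p,st[i,4],c[i].round(1),(round(cx,1),round(cy,1)),"world",round(wx,1),round(wy,1),np.round(ws,1),round(wa,1))
def matmask(img,poly):
    m=np.zeros(img.shape[:2],np.uint8);cv2.fillPoly(m,[np.array(poly)],1);return m.astype(bool)&(img.max(2)>75)
blobs("top",matmask(a,[(310,122),(458,102),(492,245),(410,255),(400,238),(365,240),(362,262),(335,270)]),20,0.014,im)
blobs("side",matmask(b,[(300,222),(412,220),(450,300),(282,312),(305,260)]),20,0.014,s)
hsv=cv2.cvtColor(a,cv2.COLOR_BGR2HSV)
m=((hsv[...,0]>100)&(hsv[...,0]<125)&(hsv[...,1]>150)).astype(np.uint8);m[:,:180]=0;m[:,320:]=0;m[:120]=0;m[280:]=0
blobs("tray",cv2.morphologyEx(m,cv2.MORPH_CLOSE,np.ones((3,3))),200,0.008,im)
c1=cv2.resize(a[130:270,190:310],None,fx=3.3,fy=3.3,interpolation=cv2.INTER_CUBIC);c2=cv2.resize(a[110:250,320:470],None,fx=2.6,fy=3.3,interpolation=cv2.INTER_CUBIC)
cv2.imwrite("pics/crop.png",np.hstack([c1,c2]));print(c1.shape,c2.shape)
```

```text
top 183 [446.7 141.4] (446.6, 141.3) world 622.4 -346.7 [74.7 24.1] 2.8
top 258 [343.7 162.6] (343.6, 162.4) world 604.5 -65.9 [ 21.4 115.4] 72.6
top 285 [390.9 157.7] (390.9, 157.8) world 598.3 -191.4 [54.4 39.4] 57.7
top 123 [454.2 194.7] (454.3, 194.8) world 475.4 -334.9 [32.5 32.7] 33.7
top 335 [400.7 206. ] (400.5, 206.0) world 466.6 -191.6 [55.9 58.4] 35.7
top 214 [350.  213.1] (350.0, 213.0) world 467.5 -59.9 [41.1 42.1] 80.7
top 28 [391.1 237.9] (390.4, 237.9) world 389.0 -150.5 [ 6.3 33. ] 1.0
side 196 [370.7 227.1] (370.5, 227.0) world 603.9 -66.5 [ 40.  113.4] 72.4
side 127 [326.  230.1] (325.8, 230.7) world 465.6 -69.2 [56.3 44.3] 69.9
side 258 [376.1 250.3] (376.0, 250.4) world 597.1 -185.3 [87.6 42.6] 58.5
side 257 [329.9 255.9] (329.7, 256.3) world 465.1 -196.8 [70.1 56.9] 74.4
side 198 [337.6 285.6] (337.5, 286.0) world 473.6 -319.3 [65.7 32.5] 83.4
side 210 [400.4 289.3] (400.5, 289.4) world 623.4 -349.3 [75.8 32.2] 1.5
tray 1794 [248.9 199.8] (247.8, 199.1) world 547.8 195.3 [282.9 197.6] 12.3
(462, 396, 3) (462, 390, 3)
```

View pics/crop.png

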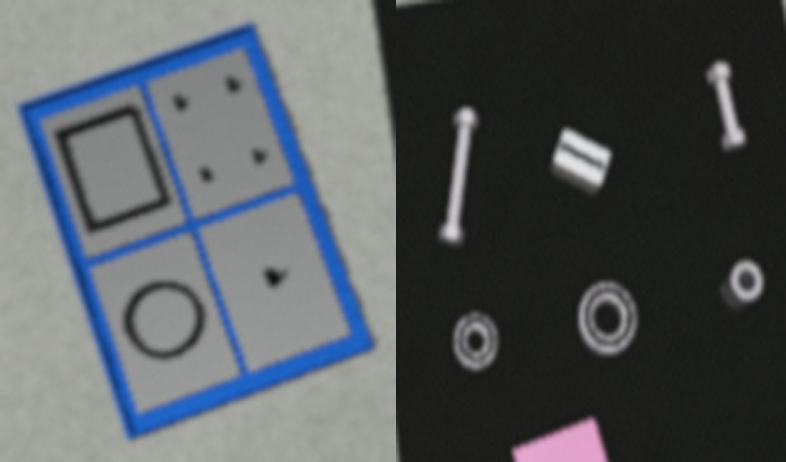

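Crop confirms the choices: long axle at left with its 115 mm span (short one 75 mm), large bearing 57 mm across (small one 42 mm), and the pin on the tray's lower right. The tray heading is 12.3°. I'm moving towards the axle now.

>>> carry_out:
  targets:
    - [32, -50, 0, 0, 0, 0.5]
    - [32, -50, 0, 0, 0, 0]
    - [32, -50, 0, 0, 0, 0]
    - [32, -50, 0, 0, 0, 0]
    - [32, -50, 0, 0, 0, 0]
    - [32, -50, 0, 0, 0, 0]
    - [32, -50, 0, 0, 0, 0]
    - [32, -50, 0, 0, 0, 0]
    - [32, -50, 0, 0, 0, 0]
    - [32, -50, 0, 0, 0, 0]
    - [32, -50, 0, 0, 0, 0]
    - [32, -50, 0, 0, 0, 0]

```text
time_s: 1.3
eef_pos: [0.5364, 0.0538, 0.2309]
tool_rot: [-0.484, -3.104, -0.0]
ft_force: [0.8, 0.1, -0.0]
width: 0.0854
```

>>> carry_out:
  targets:
    - [6, -25, -30, 0, 0, 0]
    - [0, 0, 0, 0, 0, 0]
    - [0, 0, 0, 0, 0, 0]

```text
time_s: 1.6
eef_pos: [0.5412, 0.0306, 0.2001]
tool_rot: [-0.486, -3.101, -0.0]
ft_force: [0.7, 0.7, 0.4]
width: 0.0858
```

```bash
cat >> h.py <<'E'
def yaw(st):
    y=R.from_rotvec(st["tool_rot"]).as_matrix()[:,1];return np.degrees(np.arctan2(y[1],y[0]))%180
def snap(name,f):
    im=get_image(name);cv2.imwrite("pics/"+f,im["pixels"]);return im
def rects(im,mask,amin,z):
    n,l,st,c=cv2.connectedComponentsWithStats(mask.astype(np.uint8))
    for i in range(1,n):
        if st[i,4]<amin: continue
        W=np.array([onz(im,u,v,z)[:2]*1000 for v,u in np.argwhere(l==i)],np.float32)
        (x,y),s,a=cv2.minAreaRect(W)
        if s[0]<s[1]: s=s[::-1];a+=90
        print(st[i,4],"px",c[i].round(),"rect",round(x,1),round(y,1),np.round(s,1),"long dir %.1f"%(a%180),"mean",W.mean(0).round(1))
E
python3 - <<'E'
from h import *
import pickle
st=status.state();print(st["time_s"],st["eef_pos"],yaw(st))
im=snap("wrist","w1.png");pickle.dump(im,open("w1.pkl","wb"));print(im["eye"],im["attitude"],im["camera_matrix"])
rects(im,im["pixels"].max(2)>80,150,0.014)
E
```

```text
1.6 [0.54120044 0.03063445 0.20005926] 72.19578989757757
[0.46626746 0.05444123 0.34284589] [-0.27047778 -0.19521764  1.24993951] [[337.31868942   0.         316.16469303]
 [  0.         337.31868942 198.66790991]
 [  0.           0.           1.        ]]
7086 px [83. 35.] rect 350.1 -126.0 [83.7 81.9] long dir 98.7 mean [ 359.1 -129.1]
103657 px [468. 168.] rect 655.8 182.0 [478.7 439.2] long dir 69.4 mean [594.3 174.7]
641 px [207. 130.] rect 468.7 -59.7 [44.9 41.8] long dir 114.8 mean [469.  -57.4]
435 px [202. 132.] rect 469.0 -61.4 [27.  26.9] long dir 157.1 mean [469.2 -62.7]
3858 px [549. 162.] rect 602.1 252.2 [72.8 52.5] long dir 12.2 mean [601.  252.2]
1265 px [ 89. 167.] rect 466.8 -190.6 [66.3 55.9] long dir 101.4 mean [ 466.7 -183.2]
890 px [ 77. 172.] rect 467.9 -196.1 [38.7 38.3] long dir 20.3 mean [ 467.7 -198.3]
1403 px [250. 250.] rect 604.1 -64.8 [116.1  23.7] long dir 161.6 mean [601.6 -64.2]
1926 px [142. 279.] rect 598.0 -191.6 [61.5 50.4] long dir 57.8 mean [ 597.5 -191. ]
850 px [185. 293.] rect 625.5 -153.0 [93.4 21.7] long dir 134.3 mean [ 628.1 -154. ]
908 px [ 29. 326.] rect 620.0 -345.4 [71.4 36.1] long dir 3.0 mean [ 614.4 -346.1]
803 px [116. 370.] rect 702.8 -280.0 [60.  37.7] long dir 100.0 mean [ 703.1 -279.7]
290 px [  5. 384.] rect 681.3 -420.1 [54.6 16.8] long dir 146.1 mean [ 679.9 -422.5]
386 px [239. 379.] rect 761.4 -138.5 [48.  19.9] long dir 94.5 mean [ 760.8 -141.3]
```

View pics/w1.png

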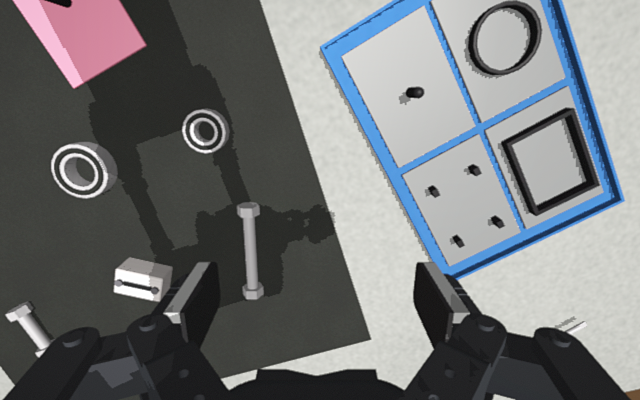

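Wrist view: long axle (250,250), caliper (142,280) with its slot along the long side, large bearing (83,168), small bearing (205,131), short axle (20,320). Tray: cradle posts around (465,205), pin (414,93), pocket (549,162), socket (503,38). Everything agrees with the top view to 1–2 mm. Next is the axle grasp.

>>> carry_out:
  targets:
    - [21, -32, -20, 0, 0, 0]
    - [21, -32, -20, 0, 0, 0]
    - [21, -32, -20, 0, 0, 0]
    - [0, 0, -30, 0, 0, 0]
    - [0, 0, -30, 0, 0, 0]
    - [0, 0, -30, 0, 0, 0]
    - [0, 0, -20, 0, 0, 0]
    - [0, 0, -10, 0, 0, 0]
    - [0, 0, 0, 0, 0, 0]
    - [0, 0, 0, 0, 0, 0]
  grip: 0.3

```text
time_s: 2.65
eef_pos: [0.6058, -0.0645, 0.0232]
tool_rot: [0.482, 3.102, 0.0]
ft_force: [0.1, 0.2, -0.1]
width: 0.0596
```

>>> carry_out:
  targets:
    - [-1, -1, -10, 0, 0, 0]
    - [0, 0, -10, 0, 0, 0]
    - [0, 0, 0, 0, 0, 0]

```text
time_s: 2.95
eef_pos: [0.6027, -0.0661, -0.0007]
tool_rot: [-0.484, -3.101, -0.0]
ft_force: [0.3, 0.2, -0.3]
width: 0.0599
```

>>> carry_out:
  targets:
    - [0, 0, 0, 0, 0, 0]
    - [0, 0, 0, 0, 0, 0]
    - [0, 0, 0, 0, 0, 0]
    - [0, 0, 0, 0, 0, 0]
    - [0, 0, 0, 0, 0, 0]
    - [0, 0, 0, 0, 0, 0]
    - [0, 0, 0, 0, 0, 0]
    - [0, 0, 0, 0, 0, 0]
  grip: 1

```text
time_s: 3.75
eef_pos: [0.6042, -0.0662, 0.0019]
tool_rot: [0.484, 3.103, 0.0]
ft_force: [0.6, 0.1, 3.4]
width: 0.0093
```

>>> carry_out:
  targets:
    - [0, 0, 20, 0, 0, 0]
    - [0, 0, 30, 0, 0, 0]
    - [0, 0, 30, 0, 0, 0]
    - [0, 0, 30, 0, 0, 0]
    - [0, 0, 0, 0, 0, 0]

```text
time_s: 4.25
eef_pos: [0.6059, -0.0666, 0.1163]
tool_rot: [0.483, 3.096, -0.0]
ft_force: [0.8, -0.1, -0.2]
width: 0.0092
```

Run:
```python
from h import *
im=snap("wrist","w2.png");print(status.state()["width"])
```

```text
0.009592905217606926
```

View pics/w2.png

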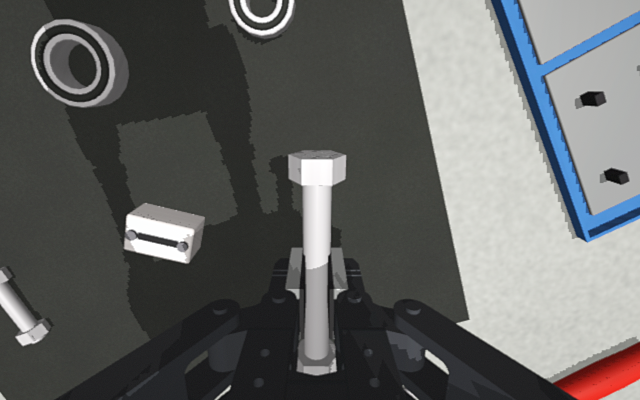

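Run:
```python
from h import *
import pickle
w=pickle.load(open("w1.pkl","rb"));a=w["pixels"]
hsv=cv2.cvtColor(a,cv2.COLOR_BGR2HSV)
m=((hsv[...,0]>95)&(hsv[...,0]<125)&(hsv[...,1]>120)).astype(np.uint8)
cs,_=cv2.findContours(m,cv2.RETR_EXTERNAL,cv2.CHAIN_APPROX_NONE);h=max(cs,key=cv2.contourArea)
dark=((a.max(2)<70)).astype(np.uint8);f=np.zeros_like(m);cv2.fillPoly(f,[cv2.convexHull(h)],1);f=cv2.erode(f,np.ones((9,9)))
n,l,s,c=cv2.connectedComponentsWithStats(dark&f)
for i in range(1,n):
    if s[i,4]>30: print(s[i],c[i].round(1),[(onz(w,*c[i],z)*1000).round(1)[:2] for z in (.012,.02,.036)])
for n_,p in dict(cr=(620.9,165.2),po=(601.7,253.1),so=(474.7,225.4),pi=(493.9,137.5)).items(): print(n_,proj(w,[p[0]/1e3,p[1]/1e3,.007]).round(1),proj(w,[p[0]/1e3,p[1]/1e3,.019]).round(1))
```

```text
[486   2  53  69 624] [524.4  27.8] [array([472.6, 245.4]), array([472.4, 240.7]), array([472.1, 231.5])]
[468   7  54  68 396] [479.6  49. ] [array([477.7, 204.8]), array([477.4, 201.2]), array([476.8, 193.9])]
[406  88  17  10 139] [413.8  92.3] [array([496.1, 140.2]), array([495.4, 138.1]), array([493.9, 134. ])]
[ 501  108   98  108 2491] [553.2 161.4] [array([602.6, 257.7]), array([599.3, 252.7]), array([592.7, 242.9])]
[468 165  12  11  77] [473.5 169.5] [array([586.5, 180.8]), array([583.6, 177.8]), array([577.8, 171.7])]
[429 186  10  11  61] [433.  190.8] [array([596.1, 137.6]), array([592.9, 135.6]), array([586.7, 131.6])]
[491 216  13  12  88] [496.7 221.4] [array([649.6, 194.6]), array([645.2, 191.3]), array([636.3, 184.5])]
[453 235  11  12  72] [457.7 240.8] [array([659.3, 151.5]), array([654.6, 149.2]), array([645.3, 144.5])]
cr [462.1 203.4] [466.9 207.1]
po [545.2 161. ] [553.2 163.5]
so [499.2  38.7] [506.2  36.7]
pi [409.1  90.9] [412.5  90.9]
```

>>> carry_out:
  targets:
    - [2, 32, 0, 0, 0, 0.8]
    - [2, 32, 0, 0, 0, 0.8]
    - [2, 32, 0, 0, 0, 0.8]
    - [2, 32, 0, 0, 0, 0.8]
    - [2, 32, 0, 0, 0, 0.8]
    - [2, 32, 0, 0, 0, 0.5]
    - [2, 32, 0, 0, 0, 0.5]
    - [1, 8, -20, 0, 0, 0]
    - [0, 0, -30, 0, 0, 0]
    - [0, 0, 0, 0, 0, 0]
    - [0, 0, 0, 0, 0, 0]

```text
time_s: 5.4
eef_pos: [0.6173, 0.1653, 0.0587]
tool_rot: [0.335, -3.119, 0.001]
ft_force: [-0.4, -0.1, -1.3]
width: 0.0094
```

Run:
```python
from h import *
im=snap("wrist","w3.png");st=status.state();print(st["eef_pos"],yaw(st))
```

```text
[0.61851992 0.16540128 0.06084199] 102.24462810081258
```

View pics/w3.png

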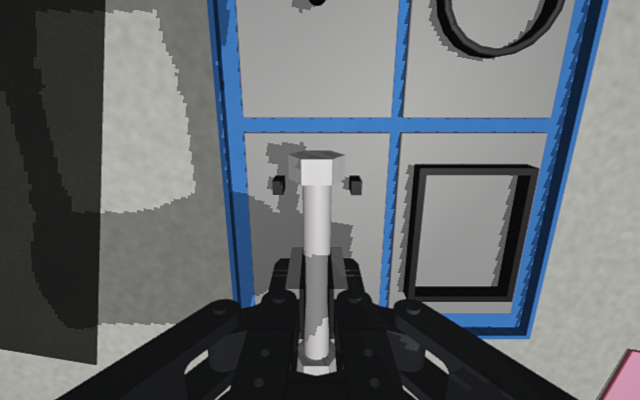

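The axle is centred between the posts (278,185) and (355,185) and parallel to the tray. Lowering and releasing.

>>> carry_out:
  targets:
    - [3, 0, -20, 0, 0, 0]
    - [0, 0, -20, 0, 0, 0]
    - [0, 0, -8, 0, 0, 0]
    - [0, 0, -3, 0, 0, 0]
    - [0, 0, 0, 0, 0, 0]
    - [0, 0, 0, 0, 0, 0]
    - [0, 0, 0, 0, 0, 0]

```text
time_s: 6.15
eef_pos: [0.6226, 0.1659, 0.0117]
tool_rot: [-0.335, 3.121, 0.0]
ft_force: [-0.9, 0.2, -1.5]
width: 0.0096
```

>>> carry_out:
  targets:
    - [0, 0, 0, 0, 0, 0]
    - [0, 0, 0, 0, 0, 0]
    - [0, 0, 0, 0, 0, 0]
    - [0, 0, 0, 0, 0, 0]
    - [0, 0, 0, 0, 0, 0]
    - [0, 0, 20, 0, 0, 0]
    - [0, 0, 30, 0, 0, 0]
    - [0, 0, 30, 0, 0, 0]
    - [0, 0, 30, 0, 0, 0]
    - [0, 0, 20, 0, 0, 0]
    - [0, 0, 0, 0, 0, 0]
  grip: 0.6

```text
time_s: 7.25
eef_pos: [0.6235, 0.1662, 0.1449]
tool_rot: [-0.335, 3.116, 0.001]
ft_force: [0.2, 0.7, -0.2]
width: 0.0345
```

>>> carry_out:
  targets:
    - [-2, -32, 0, 0, 0, 0.7]
    - [-2, -32, 0, 0, 0, 0.7]
    - [-2, -32, 0, 0, 0, 0.7]
    - [-2, -32, 0, 0, 0, 0.7]
    - [-2, -32, 0, 0, 0, 0.7]
    - [-2, -32, 0, 0, 0, 0.7]
    - [-2, -32, 0, 0, 0, 0.7]
    - [-2, -32, 0, 0, 0, 0.7]
    - [-2, -32, 0, 0, 0, 0.7]
    - [-2, -32, 0, 0, 0, 0.7]
    - [-2, -32, 0, 0, 0, 0.6]
    - [0, 0, 0, 0, 0, 0]
  grip: 0.2

```text
time_s: 8.45
eef_pos: [0.6156, -0.1072, 0.1351]
tool_rot: [1.316, -2.815, 0.078]
ft_force: [-0.7, 1.2, -0.4]
width: 0.0684
```

>>> carry_out:
  targets:
    - [0, 0, 0, 0, 0, 0]
    - [0, 0, 0, 0, 0, 0]

```text
time_s: 8.65
eef_pos: [0.6156, -0.1078, 0.1366]
tool_rot: [1.315, -2.817, 0.079]
ft_force: [0.4, -0.1, 0.3]
width: 0.0681
```

Run:
```python
from h import *
import pickle
t=snap("top","t1.png");im=snap("wrist","w4.png");pickle.dump(im,open("w4.pkl","wb"));st=status.state();print(st["eef_pos"],yaw(st))
rects(im,im["pixels"].max(2)>170,150,0.028)
a=t["pixels"][130:270,190:310];a=cv2.resize(a,None,fx=2.85,fy=2.85,interpolation=cv2.INTER_CUBIC)
b=cv2.resize(im["pixels"],(640*399//400//2*1,399)) if 0 else im["pixels"][:399,:440]
cv2.imwrite("pics/t1w4.png",np.hstack([a[:399],b]))
```

```text
[ 0.61557696 -0.10830706  0.13693496] 140.03164086054306
258 px [406.  11.] rect 484.0 -176.0 [41.3 10.9] long dir 139.6 mean [ 485.2 -175.4]
542 px [591.   8.] rect 393.2 -97.1 [27.7 13.2] long dir 139.6 mean [391.4 -98.3]
2368 px [270. 104.] rect 597.2 -188.9 [49.6 30. ] long dir 57.8 mean [ 596.7 -189.4]
27214 px [ 67. 250.] rect 855.3 -220.9 [218.9 209.4] long dir 179.9 mean [ 808.8 -209.8]
588 px [507. 127.] rect 473.8 -65.3 [38.6 38.4] long dir 58.2 mean [474.4 -66.7]
424 px [510. 128.] rect 473.5 -64.9 [25.  24.9] long dir 122.4 mean [473.1 -64.6]
19348 px [567. 271.] rect 499.5 86.1 [175.5 151.2] long dir 0.0 mean [499.7  63.4]
2676 px [374. 353.] rect 677.5 36.5 [95.3 52. ] long dir 0.0 mean [668.1  27.8]
1450 px [246. 355.] rect 764.6 -43.3 [59.5 37.5] long dir 89.7 mean [759.7 -41.5]
979 px [615. 373.] rect 507.3 180.9 [54.3 35.7] long dir 12.1 mean [515.6 175.9]
535 px [162. 391.] rect 851.4 -65.5 [34.5 23. ] long dir 142.1 mean [849.9 -61.7]
464 px [471. 392.] rect 622.5 114.8 [28.1 20. ] long dir 142.1 mean [624.4 115.6]
```

View pics/t1w4.png

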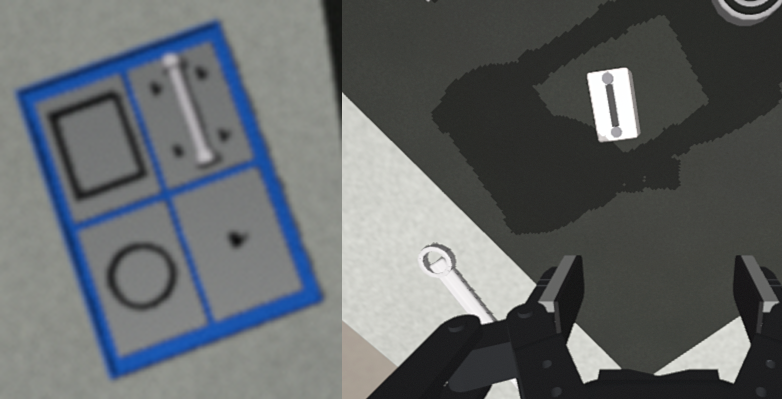

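The axle lies between the four posts on the cradle. The caliper's top face measures 49.6 x 30 mm at (597,-189), heading 57.8°. The tool has picked up a small tilt, so I'm computing the correction.

```bash
cat >> h.py <<'E'
def turn(deg):
    "turn (units of 6 deg) to tool-down with closing line at deg"
    st=status.state();M=R.from_rotvec(st["tool_rot"]);best=None
    for d in (deg,deg+180):
        t=np.radians(d);y=np.array([np.cos(t),np.sin(t),0]);z=np.array([0,0,-1.]);x=np.cross(y,z)
        v=(R.from_matrix(np.c_[x,y,z])*M.inv()).as_rotvec()
        if best is None or np.linalg.norm(v)<np.linalg.norm(best): best=v
    return (np.degrees(best)/6).round(2),(st["eef_pos"]*1000).round(1),st["joint_pos"].round(2)
E
python3 -c "
from h import *
print(turn(147.8))"
```

```text
(array([ 0.57, -0.03,  1.3 ]), array([ 615.6, -108.3,  136.9]), array([-0.2 ,  0.16,  1.33, -0.06,  1.65, -2.64]))
```

Joint 6 has reached its range limit, so I'm using the equivalent half-turn grasp (yaw −32°) instead.

>>> carry_out:
  targets:
    - [-2, -7, 0, 0, 0, -1]
    - [-2, -7, 0, 0, 0, -1]
    - [-2, -7, 0, 0, 0, -1]
    - [-2, -7, 0, 0, 0, -1]
    - [-2, -7, 0, 0, 0, -1]
    - [-2, -7, 0, 0, 0, -1]
    - [-2, -7, 0, 0, 0, -1]
    - [-2, -7, 0, 0, 0, -1]
    - [-2, -7, 0, 0, 0, -1]
    - [0, -6, 0, 0, 0, -1]
    - [0, -6, 0, 0, 0, -1]
    - [0, -6, 0, 0, 0, -1]

```text
time_s: 9.95
eef_pos: [0.5975, -0.19, 0.137]
tool_rot: [-0.597, -3.028, 0.035]
ft_force: [0.3, 0.7, -0.4]
width: 0.0683
```

>>> carry_out:
  targets:
    - [0, 0, 0, 0, 0, -1]
    - [0, 0, 0, 0, 0, -1]
    - [0, 0, 0, 0, 0, -1]
    - [0, 0, 0, 0, 0, -1]
    - [0, 0, 0, 0, 0, -1]
    - [0, 0, 0, 0, 0, -1]
    - [0, 0, 0, 0, 0, -1]
    - [0, 0, 0, 0, 0, -1]
    - [0, 0, 0, 0, 0, -1]
    - [0, 0, 0, 0, 0, -1]
    - [0, 0, 0, 0, 0, -1]
    - [0, 0, 0, 0, 0, -1]

```text
time_s: 11.15
eef_pos: [0.5975, -0.1898, 0.137]
tool_rot: [-2.261, -2.097, -0.023]
ft_force: [0.7, -0.1, -0.0]
width: 0.0685
```

>>> carry_out:
  targets:
    - [0, 0, 0, 0, 0, -1]
    - [0, 0, 0, 0, 0, -1]
    - [0, 0, 0, 0, 0, -1]
    - [0, 0, 0, 0, 0, -1]
    - [0, 0, 0, 0, 0, 0]
    - [0, 0, 0, 0, 0, 0]

```text
time_s: 11.75
eef_pos: [0.5975, -0.1898, 0.1369]
tool_rot: [-2.645, -1.593, -0.04]
ft_force: [0.5, -0.2, 0.2]
width: 0.0682
```

```bash
python3 -c "
from h import *
print(turn(147.8))"
```

```text
(array([-0.57, -0.03, -0.72]), array([ 597.5, -189.8,  136.9]), array([-0.39,  0.19,  1.29,  0.05,  1.69,  0.1 ]))
```

>>> carry_out:
  targets:
    - [0, 1, 0, -0.57, -0.03, -0.72]
    - [0, 0, -30, 0, 0, 0]
    - [0, 0, -30, 0, 0, 0]
    - [0, 0, -30, 0, 0, 0]
    - [0, 0, -20, 0, 0, 0]
    - [0, 0, -14, 0, 0, 0]
    - [0, 0, 0, 0, 0, 0]
    - [0, 0, 0, 0, 0, 0]
    - [0, 0, 0, 0, 0, 0]

```text
time_s: 12.65
eef_pos: [0.5986, -0.1892, 0.0147]
tool_rot: [2.75, 1.513, 0.003]
ft_force: [0.1, 0.5, -0.1]
width: 0.0683
```

>>> carry_out:
  targets:
    - [0, 0, 0, 0, 0, 0]
    - [0, 0, 0, 0, 0, 0]
    - [0, 0, 0, 0, 0, 0]
    - [0, 0, 0, 0, 0, 0]
    - [0, 0, 0, 0, 0, 0]
    - [0, 0, 0, 0, 0, 0]
    - [0, 0, 0, 0, 0, 0]
    - [0, 0, 0, 0, 0, 0]
  grip: 1

```text
time_s: 13.45
eef_pos: [0.5981, -0.189, 0.0138]
tool_rot: [2.752, 1.513, 0.002]
ft_force: [0.0, -0.1, 5.4]
width: 0.0285
```

>>> carry_out:
  targets:
    - [0, 0, 10, 0, 0, 0]
    - [0, 0, 25, 0, 0, 0]
    - [0, 0, 30, 0, 0, 0]
    - [0, 0, 30, 0, 0, 0]
    - [0, 0, 0, 0, 0, 0]
    - [0, 0, 0, 0, 0, 0]

```text
time_s: 14.05
eef_pos: [0.5977, -0.1888, 0.1082]
tool_rot: [2.752, 1.514, 0.001]
ft_force: [-0.4, 0.3, -1.7]
width: 0.0282
```

```bash
python3 -c "
from h import *
print(turn(102.3),status.state()['width'])"
```

```text
(array([ 0.01,  0.01, -7.55]), array([ 597.7, -188.8,  108.2]), array([-0.36,  0.17,  1.36,  0.  ,  1.61,  0.2 ])) 0.028217254827960128
```

>>> carry_out:
  targets:
    - [0, 28, 0, 0, 0, -0.5]
    - [0, 28, 0, 0, 0, -0.5]
    - [0, 28, 0, 0, 0, -0.5]
    - [0, 28, 0, 0, 0, -0.5]
    - [0, 28, 0, 0, 0, -0.5]
    - [0, 28, 0, 0, 0, -0.5]
    - [0, 28, 0, 0, 0, -0.5]
    - [0, 28, 0, 0, 0, -0.5]
    - [0, 28, 0, 0, 0, -0.5]
    - [0, 28, 0, 0, 0, -0.5]
    - [0, 28, 0, 0, 0, -0.5]
    - [0, 28, 0, 0, 0, -0.5]

```text
time_s: 15.25
eef_pos: [0.5962, 0.1481, 0.105]
tool_rot: [3.086, 0.586, -0.007]
ft_force: [0.3, 0.5, -1.5]
width: 0.0288
```

>>> carry_out:
  targets:
    - [1, 28, 0, 0, 0, -0.5]
    - [1, 28, 0, 0, 0, -0.5]
    - [1, 28, 0, 0, 0, -0.5]
    - [1, 22, 0, 0, 0, 0]
    - [0, 0, 0, 0, 0, 0]
    - [0, 0, 0, 0, 0, 0]

```text
time_s: 15.85
eef_pos: [0.6006, 0.253, 0.1054]
tool_rot: [3.121, 0.347, -0.006]
ft_force: [-0.6, -0.2, -0.9]
width: 0.0286
```

```bash
python3 -c "
from h import *
print(turn(102.3),status.state()['width'])"
```

```text
(array([ 0.02, -0.03, -0.06]), array([600.6, 253. , 105.4]), array([ 0.35,  0.24,  1.28, -0.  ,  1.62,  1.7 ])) 0.028598018790056978
```

>>> carry_out:
  targets:
    - [1, 0, -25, 0, 0, 0]
    - [0, 0, -25, 0, 0, 0]
    - [0, 0, -20, 0, 0, 0]
    - [0, 0, -9, 0, 0, 0]
    - [0, 0, -4, 0, 0, 0]
    - [0, 0, 0, 0, 0, 0]
    - [0, 0, 0, 0, 0, 0]
    - [0, 0, 0, 0, 0, 0]

```text
time_s: 16.65
eef_pos: [0.6033, 0.2534, 0.0264]
tool_rot: [-3.122, -0.345, -0.004]
ft_force: [0.2, -0.7, -1.4]
width: 0.0288
```

>>> carry_out:
  targets:
    - [0, 0, 0, 0, 0, 0]
    - [0, 0, 0, 0, 0, 0]
    - [0, 0, 0, 0, 0, 0]
    - [0, 0, 0, 0, 0, 0]
    - [0, 0, 15, 0, 0, 0]
    - [0, 0, 25, 0, 0, 0]
    - [0, 0, 30, 0, 0, 0]
    - [0, 0, 30, 0, 0, 0]
    - [0, 0, 20, 0, 0, 0]
    - [0, 0, 0, 0, 0, 0]
  grip: 0.45

```text
time_s: 17.65
eef_pos: [0.6043, 0.2539, 0.1508]
tool_rot: [-3.121, -0.345, -0.013]
ft_force: [0.4, 0.4, 0.2]
width: 0.0473
```

Run:
```python
from h import *
im=snap("wrist","w5.png");print(turn(102.3))
```

```text
(array([-0.02,  0.04, -0.05]), array([603.5, 253.6, 147.8]), array([ 0.35,  0.23,  1.22, -0.  ,  1.68,  1.7 ]))
```

View pics/w5.png

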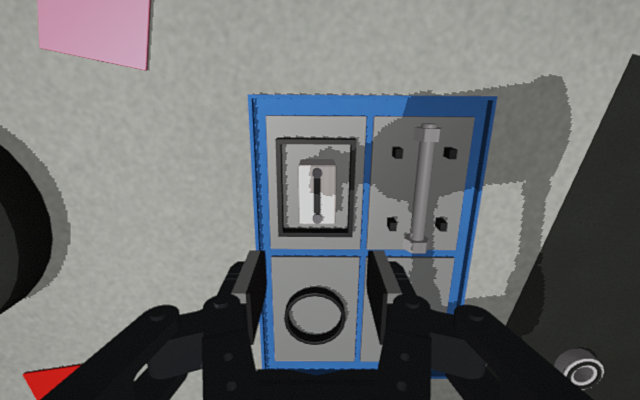

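The caliper sits flat inside the pocket (317,190) and the axle lies on the cradle (425,190). Next is the sleeve.

>>> carry_out:
  targets:
    - [-6, -28, 0, 0, 0, 0]
    - [-6, -28, 0, 0, 0, 0]
    - [-6, -28, 0, 0, 0, 0]
    - [-6, -28, 0, 0, 0, 0]
    - [-6, -28, 0, 0, 0, 0]
    - [-6, -28, 0, 0, 0, 0]
    - [-6, -28, 0, 0, 0, 0]
    - [-6, -28, 0, 0, 0, 0]
    - [-6, -28, 0, 0, 0, 0]
    - [-6, -28, 0, 0, 0, 0]
    - [-6, -28, 0, 0, 0, 0]
    - [-6, -28, 0, 0, 0, 0]
  grip: 0.1

```text
time_s: 18.9
eef_pos: [0.5293, -0.0837, 0.1428]
tool_rot: [-3.122, -0.345, 0.004]
ft_force: [0.2, -0.4, 0.0]
width: 0.0774
```

>>> carry_out:
  targets:
    - [-6, -28, 0, 0, 0, 0]
    - [-6, -28, 0, 0, 0, 0]
    - [-6, -28, 0, 0, 0, 0]
    - [-6, -28, 0, 0, 0, 0]
    - [-6, -28, 0, 0, 0, 0]
    - [-6, -28, 0, 0, 0, 0]
    - [-6, -28, 0, 0, 0, 0]
    - [-10, -20, 0, 0, 0, 0]
    - [0, 0, 0, 0, 0, 0]
    - [0, 0, 0, 0, 0, 0]
    - [0, 0, 0, 0, 0, 0]

```text
time_s: 20.0
eef_pos: [0.4786, -0.2978, 0.1439]
tool_rot: [-3.121, -0.346, 0.001]
ft_force: [0.1, 0.3, -0.4]
width: 0.0766
```

Run:
```python
from h import *
import pickle
im=snap("wrist","w6.png");pickle.dump(im,open("w6.pkl","wb"));print(turn(102.3))
s=pickle.load(open("side0.pkl","rb"));t=pickle.load(open("top0.pkl","rb"))
print(proj(im,[.474,-.333,.036]))
rects(im,im["pixels"].max(2)>150,100,0.036)
```

```text
(array([-0.01, -0.  , -0.06]), array([ 478.7, -297.7,  144.2]), array([-0.62, -0.01,  1.48,  0.  ,  1.66,  0.73]))
[357.56695458 210.83193477]
1269 px [420.  37.] rect 606.5 -341.4 [41.6 20.4] long dir 3.2 mean [ 604.2 -342. ]
46963 px [571. 197.] rect 469.9 -486.9 [374.  161.8] long dir 29.2 mean [ 513.9 -495.7]
159 px [505. 105.] rect 574.1 -416.8 [19.4  8.1] long dir 0.0 mean [ 575.1 -415.4]
499 px [ 28. 136.] rect 475.8 -78.7 [38.  34.9] long dir 176.5 mean [477.  -81.5]
384 px [ 21. 137.] rect 475.5 -76.8 [24.1 23.4] long dir 102.7 mean [475.4 -75.9]
161 px [513. 135.] rect 557.0 -430.4 [15.9 10.9] long dir 36.9 mean [ 556.6 -429.2]
850 px [187. 172.] rect 473.5 -197.7 [50.6 50.2] long dir 7.6 mean [ 475.5 -198.4]
619 px [185. 175.] rect 473.0 -197.4 [34.9 34.2] long dir 7.0 mean [ 473. -197.]
109 px [513. 192.] rect 516.8 -445.3 [13.1 11.6] long dir 2.4 mean [ 515.9 -446.6]
114 px [476. 195.] rect 507.0 -420.1 [14.4  7.2] long dir 85.9 mean [ 506.9 -419.5]
626 px [351. 210.] rect 473.1 -328.0 [28.7 28.2] long dir 2.9 mean [ 473.4 -328. ]
11482 px [ 85. 297.] rect 344.3 -115.7 [183.8  99.3] long dir 128.2 mean [ 344.8 -122.7]
2727 px [344. 362.] rect 338.0 -356.9 [132.8  60.1] long dir 93.3 mean [ 326.7 -359. ]
326 px [486. 394.] rect 321.8 -503.7 [30.4 16.2] long dir 102.7 mean [ 319.7 -501.8]
```

View pics/w6.png

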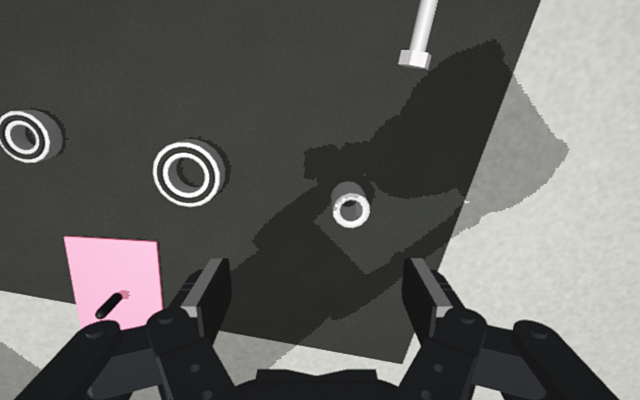

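Sleeve ring top at (351,210) gives (473,-328). Grasping it high enough to clear the socket wall.

>>> carry_out:
  targets:
    - [-3, -15, 0, 0, 0, 0]
    - [-3, -15, 0, 0, 0, 0]
    - [0, 0, -30, 0, 0, 0]
    - [0, 0, -30, 0, 0, 0]
    - [0, 0, -30, 0, 0, 0]
    - [0, 0, -25, 0, 0, 0]
    - [0, 0, -14, 0, 0, 0]
    - [0, 0, 0, 0, 0, 0]
    - [0, 0, 0, 0, 0, 0]

```text
time_s: 20.95
eef_pos: [0.4728, -0.3295, 0.0167]
tool_rot: [3.122, 0.345, 0.001]
ft_force: [0.4, -1.1, 0.5]
width: 0.077
```

>>> carry_out:
  targets:
    - [0, 0, 0, 0, 0, 0]
    - [0, 0, 0, 0, 0, 0]
    - [0, 0, 0, 0, 0, 0]
    - [0, 0, 0, 0, 0, 0]
    - [0, 0, 0, 0, 0, 0]
    - [0, 0, 0, 0, 0, 0]
    - [0, 0, 0, 0, 0, 0]
    - [0, 0, 0, 0, 0, 0]
    - [0, 0, 0, 0, 0, 0]
  grip: 1

```text
time_s: 21.85
eef_pos: [0.4732, -0.3292, 0.0173]
tool_rot: [3.121, 0.345, 0.003]
ft_force: [-0.2, 1.3, 5.6]
width: 0.0281
```

>>> carry_out:
  targets:
    - [0, 0, 10, 0, 0, 0]
    - [0, 0, 25, 0, 0, 0]
    - [0, 0, 30, 0, 0, 0]
    - [0, 0, 30, 0, 0, 0]
    - [0, 0, 0, 0, 0, 0]
    - [0, 0, 0, 0, 0, 0]

```text
time_s: 22.45
eef_pos: [0.4727, -0.329, 0.1114]
tool_rot: [3.122, 0.345, 0.002]
ft_force: [-0.8, 0.7, -0.9]
width: 0.0281
```

>>> carry_out:
  targets:
    - [0, 27, 0, 0, 0, 0]
    - [0, 27, 0, 0, 0, 0]
    - [0, 27, 0, 0, 0, 0]
    - [0, 27, 0, 0, 0, 0]
    - [0, 27, 0, 0, 0, 0]
    - [0, 27, 0, 0, 0, 0]
    - [0, 27, 0, 0, 0, 0]
    - [0, 27, 0, 0, 0, 0]
    - [0, 27, 0, 0, 0, 0]
    - [0, 27, 0, 0, 0, 0]
    - [0, 27, 0, 0, 0, 0]
    - [0, 27, 0, 0, 0, 0]

```text
time_s: 23.65
eef_pos: [0.4713, -0.0036, 0.1085]
tool_rot: [-3.122, -0.345, 0.005]
ft_force: [0.4, -0.1, 0.1]
width: 0.028
```

>>> carry_out:
  targets:
    - [0, 27, 0, 0, 0, 0]
    - [0, 27, 0, 0, 0, 0]
    - [0, 27, 0, 0, 0, 0]
    - [0, 27, 0, 0, 0, 0]
    - [0, 27, 0, 0, 0, 0]
    - [0, 27, 0, 0, 0, 0]
    - [0, 27, 0, 0, 0, 0]
    - [0, 27, 0, 0, 0, 0]
    - [0, 14, 0, 0, 0, 0]
    - [0, 0, 0, 0, 0, 0]
    - [0, 0, 0, 0, 0, 0]
    - [0, 0, 0, 0, 0, 0]

```text
time_s: 24.85
eef_pos: [0.4725, 0.2241, 0.1103]
tool_rot: [3.122, 0.344, -0.001]
ft_force: [-0.5, -0.4, -1.8]
width: 0.028
```

```bash
python3 -c "
from h import *
print(turn(102.3),status.state()['width'])"
```

```text
(array([ 0.01, -0.01, -0.04]), array([472.5, 224.1, 110.3]), array([ 0.38, -0.11,  1.64, -0.  ,  1.61,  1.73])) 0.02801265153705258
```

>>> carry_out:
  targets:
    - [2, 1, -25, 0, 0, 0]
    - [0, 0, -25, 0, 0, 0]
    - [0, 0, -20, 0, 0, 0]
    - [0, 0, -10, 0, 0, 0]
    - [0, 0, -5, 0, 0, 0]
    - [0, 0, 0, 0, 0, 0]
    - [0, 0, 0, 0, 0, 0]
    - [0, 0, 0, 0, 0, 0]

```text
time_s: 25.65
eef_pos: [0.4753, 0.2265, 0.0271]
tool_rot: [-3.122, -0.345, -0.003]
ft_force: [-0.4, -0.9, -1.2]
width: 0.0281
```

>>> carry_out:
  targets:
    - [0, 0, -1, 0, 0, 0]
    - [0, 0, 0, 0, 0, 0]
    - [0, 0, 0, 0, 0, 0]

```text
time_s: 25.95
eef_pos: [0.4746, 0.2263, 0.0249]
tool_rot: [-3.123, -0.345, -0.001]
ft_force: [-0.2, 0.3, -0.8]
width: 0.0278
```

>>> carry_out:
  targets:
    - [0, 0, 0, 0, 0, 0]
    - [0, 0, 0, 0, 0, 0]
    - [0, 0, 0, 0, 0, 0]
    - [0, 0, 0, 0, 0, 0]
    - [0, 0, 15, 0, 0, 0]
    - [0, 0, 25, 0, 0, 0]
    - [0, 0, 30, 0, 0, 0]
    - [0, 0, 30, 0, 0, 0]
    - [0, 0, 20, 0, 0, 0]
    - [0, 0, 0, 0, 0, 0]
    - [0, 0, 0, 0, 0, 0]
  grip: 0.45

```text
time_s: 27.05
eef_pos: [0.4748, 0.2263, 0.1455]
tool_rot: [-3.122, -0.345, -0.002]
ft_force: [-0.1, -0.3, -0.3]
width: 0.0469
```

>>> carry_out:
  targets:
    - [0, -27, 0, 0, 0, 0.9]
    - [0, -27, 0, 0, 0, 0.9]
    - [0, -27, 0, 0, 0, 0.9]
    - [0, -27, 0, 0, 0, 0.9]
    - [0, -27, 0, 0, 0, 0.9]
    - [0, -27, 0, 0, 0, 0.9]
    - [0, -27, 0, 0, 0, 0.9]
    - [0, -27, 0, 0, 0, 0.9]
    - [0, -27, 0, 0, 0, 0.9]
    - [0, -27, 0, 0, 0, 0.9]
    - [0, -27, 0, 0, 0, 0.9]
    - [0, -27, 0, 0, 0, 0.9]
  grip: 0

```text
time_s: 28.25
eef_pos: [0.4736, -0.0987, 0.143]
tool_rot: [-2.446, -1.968, 0.003]
ft_force: [-0.7, 0.3, -0.4]
width: 0.0855
```

>>> carry_out:
  targets:
    - [-1, -20, 0, 0, 0, 0.9]
    - [-1, -20, 0, 0, 0, 0.9]
    - [-1, -20, 0, 0, 0, 0.9]
    - [0, 0, 0, 0, 0, 0.9]
    - [0, 0, 0, 0, 0, 0.6]
    - [0, 0, 0, 0, 0, 0]
    - [0, 0, 0, 0, 0, 0]
    - [0, 0, 0, 0, 0, 0]

```text
time_s: 29.05
eef_pos: [0.4713, -0.1575, 0.1441]
tool_rot: [-1.964, -2.45, 0.0]
ft_force: [0.7, 0.2, -1.6]
width: 0.085
```

Run:
```python
from h import *
import pickle
im=snap("wrist","w7.png");pickle.dump(im,open("w7.pkl","wb"));print(turn(12.3))
rects(im,im["pixels"].max(2)>150,100,0.019)
print("w6");rects(pickle.load(open("w6.pkl","rb")),pickle.load(open("w6.pkl","rb"))["pixels"].max(2)>150,600,0.019)
```

```text
(array([-0.  , -0.01, -0.05]), array([ 471.4, -157.5,  144.4]), array([-0.39, -0.19,  1.65,  0.  ,  1.68, -0.61]))
22892 px [124.  89.] rect 310.8 -117.1 [158.6 127. ] long dir 12.6 mean [ 313.6 -113.5]
112 px [630.   2.] rect 653.9 24.1 [19.9  4. ] long dir 0.8 mean [656.1  23.6]
709 px [341.  64.] rect 469.2 -60.7 [40.  39.8] long dir 102.6 mean [468.5 -59.8]
501 px [342.  65.] rect 468.9 -60.8 [26.  25.5] long dir 12.6 mean [469.1 -60.5]
17863 px [ 50. 275.] rect 262.1 -326.9 [254.7 106.7] long dir 86.4 mean [ 254.6 -291.2]
602 px [305. 219.] rect 467.8 -191.2 [53.7 53.2] long dir 54.0 mean [ 467.8 -185.9]
440 px [304. 225.] rect 467.6 -191.6 [36.5 36.1] long dir 76.2 mean [ 468.1 -191. ]
6145 px [618. 320.] rect 770.0 -228.9 [208.3  58.9] long dir 119.1 mean [ 778.3 -223.3]
101 px [174. 317.] rect 366.3 -310.5 [13.3 11.1] long dir 17.4 mean [ 367.7 -309.4]
101 px [459. 317.] rect 631.9 -251.0 [13.9 10.1] long dir 12.6 mean [ 629.8 -250.7]
181 px [398. 381.] rect 595.5 -336.5 [25.5 12.1] long dir 158.5 mean [ 595.9 -337.4]
w6
1269 px [420.  37.] rect 609.9 -345.5 [44.4 21.8] long dir 3.2 mean [ 607.4 -346.1]
46963 px [571. 197.] rect 464.0 -500.9 [399.4 172.8] long dir 29.2 mean [ 511.  -510.3]
850 px [187. 172.] rect 467.9 -192.1 [54.  53.6] long dir 7.6 mean [ 470.  -192.8]
619 px [185. 175.] rect 467.4 -191.7 [37.2 36.5] long dir 7.0 mean [ 467.3 -191.3]
626 px [351. 210.] rect 467.5 -331.2 [30.6 30.1] long dir 2.9 mean [ 467.8 -331.2]
11482 px [ 85. 297.] rect 329.9 -104.5 [196.3 106. ] long dir 128.2 mean [ 330.5 -112. ]
2727 px [344. 362.] rect 323.2 -362.0 [141.8  64.2] long dir 93.3 mean [ 311.1 -364.3]
```

View pics/w7.png

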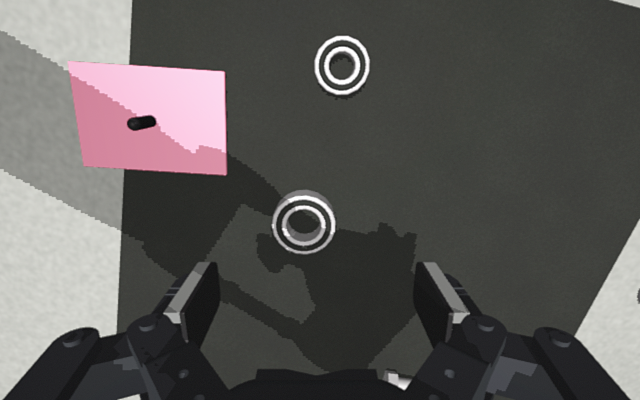

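Large bearing at (304,223), 54 mm, position (467.7,-191.6); the small one is far off at (342,65). Descending.

>>> carry_out:
  targets:
    - [-2, -17, 0, 0, 0, 0]
    - [-2, -17, -20, 0, 0, 0]
    - [0, 0, -30, 0, 0, 0]
    - [0, 0, -30, 0, 0, 0]
    - [0, 0, -30, 0, 0, 0]
    - [0, 0, -20, 0, 0, 0]
    - [0, 0, -8, 0, 0, 0]
    - [0, 0, -4, 0, 0, 0]
    - [0, 0, 0, 0, 0, 0]
    - [0, 0, 0, 0, 0, 0]
    - [0, 0, 0, 0, 0, 0]

```text
time_s: 30.2
eef_pos: [0.4683, -0.1921, 0.0041]
tool_rot: [1.962, 2.45, 0.001]
ft_force: [-0.2, 0.1, -0.1]
width: 0.0855
```

>>> carry_out:
  targets:
    - [0, 0, 0, 0, 0, 0]
    - [0, 0, 0, 0, 0, 0]
    - [0, 0, 0, 0, 0, 0]
    - [0, 0, 0, 0, 0, 0]
    - [0, 0, 0, 0, 0, 0]
    - [0, 0, 0, 0, 0, 0]
    - [0, 0, 0, 0, 0, 0]
    - [0, 0, 0, 0, 0, 0]
  grip: 1

```text
time_s: 31.0
eef_pos: [0.468, -0.1921, 0.004]
tool_rot: [1.963, 2.451, 0.0]
ft_force: [-1.7, 0.6, 5.5]
width: 0.0525
```

>>> carry_out:
  targets:
    - [0, 0, 10, 0, 0, 0]
    - [0, 0, 25, 0, 0, 0]
    - [0, 0, 30, 0, 0, 0]
    - [0, 0, 30, 0, 0, 0]
    - [0, 0, 20, 0, 0, 0]
    - [0, 0, 0, 0, 0, 0]
    - [0, 0, 0, 0, 0, 0]

```text
time_s: 31.7
eef_pos: [0.4674, -0.1917, 0.1174]
tool_rot: [-1.964, -2.452, -0.0]
ft_force: [0.2, 0.0, -2.0]
width: 0.0533
```

Run:
```python
from h import *
im=snap("wrist","w8.png");print(turn(12.3),status.state()["width"])
```

```text
(array([-0.01, -0.02, -0.05]), array([ 466.9, -191.5,  116.3]), array([-0.46, -0.16,  1.68,  0.  ,  1.62, -0.68])) 0.052470580211755026
```

View pics/w8.png

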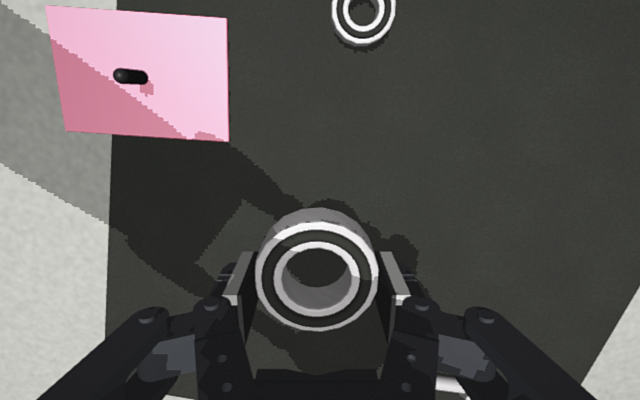

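The bearing is held level. Carrying it to the pin at (494.5,138).

>>> carry_out:
  targets:
    - [2, 26, 0, 0, 0, 0]
    - [2, 26, 0, 0, 0, 0]
    - [2, 26, 0, 0, 0, 0]
    - [2, 26, 0, 0, 0, 0]
    - [2, 26, 0, 0, 0, 0]
    - [2, 26, 0, 0, 0, 0]
    - [2, 26, 0, 0, 0, 0]
    - [2, 26, 0, 0, 0, 0]
    - [2, 26, 0, 0, 0, 0]
    - [2, 26, 0, 0, 0, 0]
    - [2, 26, 0, 0, 0, 0]
    - [2, 26, 0, 0, 0, 0]

```text
time_s: 32.95
eef_pos: [0.4904, 0.1212, 0.1153]
tool_rot: [-1.962, -2.45, 0.004]
ft_force: [0.3, 0.1, -0.6]
width: 0.0531
```

>>> carry_out:
  targets:
    - [4, 17, 0, 0, 0, 0]
    - [0, 0, -20, 0, 0, 0]
    - [0, 0, 0, 0, 0, 0]
    - [0, 0, 0, 0, 0, 0]
    - [0, 0, 0, 0, 0, 0]

```text
time_s: 33.45
eef_pos: [0.4954, 0.1368, 0.0977]
tool_rot: [-1.964, -2.451, 0.001]
ft_force: [-0.4, 0.0, -1.3]
width: 0.0526
```

Run:
```python
from h import *
im=snap("wrist","w9.png");print(turn(12.3),status.state()["width"])
```

```text
(array([-0.  ,  0.  , -0.05]), array([495.7, 136.9,  98.2]), array([ 0.2 , -0.13,  1.68,  0.  ,  1.59, -0.02])) 0.052951029555442404
```

View pics/w9.png

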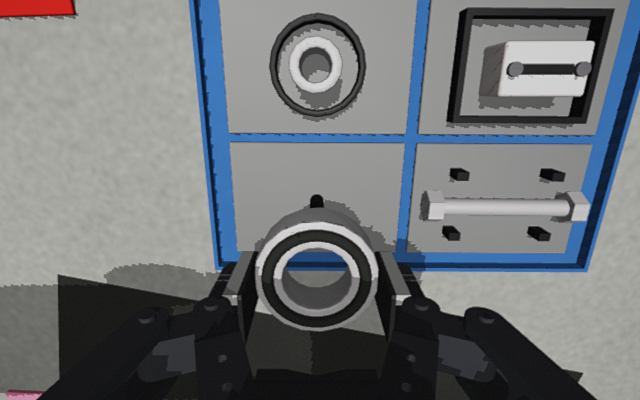

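Sleeve upright in the socket (316,64), caliper and axle in place. The pin (317,203) lines up with the bearing's centre column (317). Lowering.

>>> carry_out:
  targets:
    - [-1, 1, -25, 0, 0, 0]
    - [0, 0, -22, 0, 0, 0]
    - [0, 0, -12, 0, 0, 0]
    - [0, 0, -6, 0, 0, 0]
    - [0, 0, 0, 0, 0, 0]
    - [0, 0, 0, 0, 0, 0]

```text
time_s: 34.1
eef_pos: [0.4952, 0.1383, 0.0339]
tool_rot: [1.963, 2.451, 0.002]
ft_force: [-0.3, 0.7, -1.2]
width: 0.0526
```

>>> carry_out:
  targets:
    - [0, 0, -8, 0, 0, 0]
    - [0, 0, -8, 0, 0, 0]
    - [0, 0, -4, 0, 0, 0]
    - [0, 0, 0, 0, 0, 0]
    - [0, 0, 0, 0, 0, 0]
    - [0, 0, 0, 0, 0, 0]

```text
time_s: 34.7
eef_pos: [0.4946, 0.1382, 0.0129]
tool_rot: [1.964, 2.452, 0.0]
ft_force: [-0.5, 0.2, -2.5]
width: 0.0528
```

>>> carry_out:
  targets:
    - [0, 0, -1, 0, 0, 0]
    - [0, 0, 0, 0, 0, 0]
    - [0, 0, 0, 0, 0, 0]

```text
time_s: 35.0
eef_pos: [0.4945, 0.1383, 0.0118]
tool_rot: [-1.964, -2.452, -0.0]
ft_force: [-0.6, 0.2, -1.1]
width: 0.0527
```

>>> carry_out:
  targets:
    - [0, 0, 0, 0, 0, 0]
    - [0, 0, 0, 0, 0, 0]
    - [0, 0, 0, 0, 0, 0]
    - [0, 0, 0, 0, 0, 0]
    - [0, 0, 20, 0, 0, 0]
    - [0, 0, 30, 0, 0, 0]
    - [0, 0, 30, 0, 0, 0]
    - [0, 0, 30, 0, 0, 0]
    - [0, 0, 30, 0, 0, 0]
    - [0, -30, 30, 0, 0, 0]
    - [0, -30, 0, 0, 0, 0]
    - [0, -30, 0, 0, 0, 0]
  grip: 0.15

```text
time_s: 36.2
eef_pos: [0.4951, 0.0475, 0.1836]
tool_rot: [1.961, 2.451, 0.003]
ft_force: [1.2, -0.3, -0.3]
width: 0.0723
```

>>> carry_out:
  targets:
    - [0, -30, 0, 0, 0, 0]
    - [0, -30, 0, 0, 0, 0]
    - [0, 0, 0, 0, 0, 0]
    - [0, 0, 0, 0, 0, 0]
    - [0, 0, 0, 0, 0, 0]

```text
time_s: 36.7
eef_pos: [0.4945, -0.011, 0.1818]
tool_rot: [-1.963, -2.453, -0.001]
ft_force: [0.3, -0.0, -0.5]
width: 0.0725
```

Run:
```python
from h import *
im=snap("wrist","w10.png");t=snap("top","t2.png");print(status.state()["time_s"],status.state()["eef_pos"])
for n,p in dict(axle=(622,165.5,.027),cal=(602,253,.035),slv=(474.7,225.4,.043),brg=(494.2,137.7,.026)).items(): print(n,proj(im,[p[0]/1e3,p[1]/1e3,p[2]]).round(1))
rects(im,im["pixels"].min(2)>200,150,0.026)
rects(im,im["pixels"].min(2)>200,150,0.043)
```

```text
36.8 [ 0.49453805 -0.01080894  0.18174257]
axle [5.257e+02 2.000e-01]
cal [ 557.9 -154. ]
slv [ 366.1 -164.4]
brg [357.4  -0.9]
335 px [72. 18.] rect 275.4 76.6 [27.9 17.9] long dir 26.4 mean [277.2  75.7]
487 px [251.  23.] rect 413.6 104.3 [28.4 21.8] long dir 103.4 mean [415.9 102.9]
2967 px [313.  33.] rect 481.4 113.1 [79.2 41.2] long dir 12.7 mean [466.  106.4]
393 px [357.  21.] rect 497.6 124.8 [53.1 25.5] long dir 12.7 mean [497.5 122.4]
425 px [354.  12.] rect 496.7 129.0 [36.1 16.9] long dir 12.7 mean [494.2 128.4]
875 px [516.   3.] rect 616.3 161.7 [94.2  5.5] long dir 12.7 mean [615.7 162.2]
56041 px [351. 133.] rect 541.5 38.4 [633.6 276.7] long dir 170.3 mean [523.1  34.1]
277 px [613. 110.] rect 727.8 105.3 [30.1 16.3] long dir 125.0 mean [729.4 104.6]
187 px [282. 208.] rect 469.7 -48.5 [38.9 24.6] long dir 179.5 mean [469.7 -45.4]
3629 px [ 68. 298.] rect 271.6 -214.5 [127.7  93.2] long dir 90.3 mean [ 272.9 -191.1]
244 px [ 11. 281.] rect 216.3 -183.1 [52.8 20.3] long dir 86.5 mean [ 217.2 -182.8]
335 px [72. 18.] rect 286.9 76.0 [26.3 16.9] long dir 26.4 mean [288.6  75.1]
487 px [251.  23.] rect 417.2 102.2 [26.7 20.6] long dir 103.4 mean [419.4 100.8]
2967 px [313.  33.] rect 481.2 110.4 [74.7 38.8] long dir 12.7 mean [466.6 104.1]
393 px [357.  21.] rect 496.5 121.4 [50.1 24.1] long dir 12.7 mean [496.4 119.2]
425 px [354.  12.] rect 495.6 125.4 [34.  15.9] long dir 12.7 mean [493.2 124.9]
875 px [516.   3.] rect 608.4 156.3 [88.9  5.2] long dir 12.7 mean [607.9 156.7]
56041 px [351. 133.] rect 537.9 40.0 [597.5 260.9] long dir 170.3 mean [520.4  35.9]
277 px [613. 110.] rect 713.6 103.1 [28.4 15.4] long dir 125.0 mean [715.  102.4]
187 px [282. 208.] rect 470.1 -41.9 [36.7 23.2] long dir 179.5 mean [470.1 -39. ]
3629 px [ 68. 298.] rect 283.3 -198.5 [120.4  87.8] long dir 90.3 mean [ 284.6 -176.5]
244 px [ 11. 281.] rect 231.2 -168.9 [49.8 19.1] long dir 86.5 mean [ 232.1 -168.7]
```

View pics/w10.png

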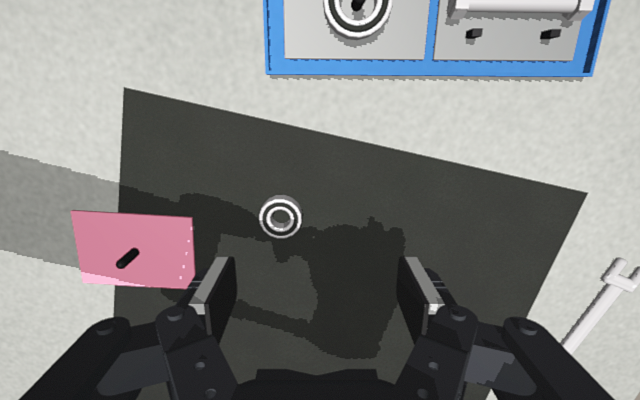

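View pics/t2.png

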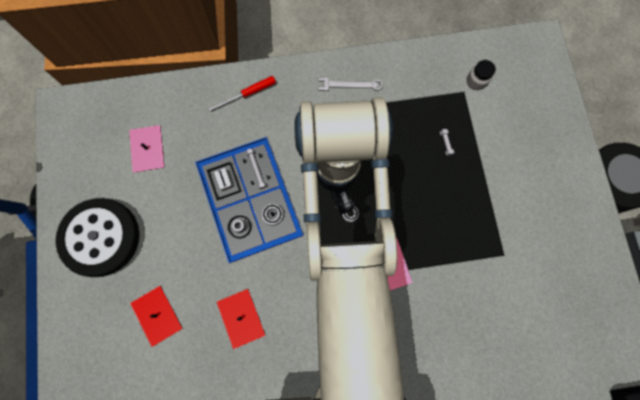

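Wrist view: bearing flat with the pin through its bore (357,5), small bearing unmoved (281,217). Top view: all four tray places filled (pocket 223,181; cradle 257,168; socket 240,226; pin 272,213), short axle still at (447,141). Handing in after a numeric check.

Run:
```python
from h import *
import pickle
t=pickle.load(open("top0.pkl","rb"));p=cv2.imread("pics/t2.png")
g=p.min(2);m=(g>165);m[:150]=0;m[245:]=0;m[:,:205]=0;m[:,292:]=0
rects(t,m,12,0.03)
m2=p.max(2)>75;m2[:,:430]=0;m2[:,465:]=0;m2[:122]=0;m2[165:]=0;rects(t,m2,50,.014)
print(job.finish_job())
```

```text
60 px [257. 172.] rect 611.3 164.7 [87.7  8.1] long dir 14.3 mean [606.5 162.7]
63 px [225. 177.] rect 605.6 244.3 [46.3  9.3] long dir 13.7 mean [605.4 244.3]
67 px [218. 179.] rect 601.9 262.8 [46.3  9.7] long dir 11.9 mean [601.9 262.7]
168 px [447. 141.] rect 622.0 -346.2 [71.9 23.2] long dir 2.4 mean [ 622.  -346.7]
the job is handed in; nothing more can be done
None
```

All four parts are in the blue tray and the job is handed in, at about 37 s on the robot's clock. No verdict is reported, so these are my own last checks:

- **Axle:** it lies lengthwise between the four cradle posts, roughly centred, aligned with the tray to about 2°. The final brightness mask caught only part of it (88 mm of 110 mm), so that reading is a rough centre only.
- **Bearing:** the wrist and top views show it flat with the pin through its bore.
- **Caliper:** it sits flat in the pocket, within about 2 mm of the centre. It was released about 5 mm high and settled upright.
- **Sleeve:** it stands upright in the socket.
- **Not measured at the end:** the bearing and sleeve fell outside the brightness mask in the last top view. For those two I rely on the pictures and on the tool's release positions, which were within 2 mm of the targets.
- **Look-alikes:** the short axle is at (622, -346) mm, unmoved to within 1 mm. The small bearing looked unmoved near (469, -60) mm in the last wrist picture.

One thing went wrong on the way. Joint 6 reached its range limit while approaching the caliper and tilted the tool about 3°. I turned to the equivalent half-turn grasp and corrected the tilt before picking the caliper up.

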